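Fit the hand guard onto the vegetable slicer

ROBOT

A 6-joint arm with a two-finger parallel gripper is mounted at the origin on a cart in front of the work surface, level with it; the furniture and walls round the work are solid. World frame = base frame: x ahead of the robot, y to its left, z up, the work surface at z = 0. Lengths are in mm, angles in degrees, forces in N, time in s.
With the tool pointing down it reaches from about 250 to 850 mm from the base axis. Payload 12.5 kg.
Tool frame: the origin (TCP) lies at the very end of the fingers, on their centre line; the grasp point (between the pads) lies 19 mm behind it; z points along the fingers, y is the line along which they close (so a half turn about z gives the same grasp; the last joint's range is limited). The gripper opens to 93 mm and grips with 3 to 60 N. Pads are 15 mm wide; open, the fingers measure 128 mm over their backs; the gripper's body (75 mm by 188 mm) begins 65 mm behind the grasp point.
Start: joints at [-77.613, 20.094, 94.641, -0, 65.266, -4.847], TCP at [162.976, -525.284, 218.633] pointing down, gripper open.
Joint ranges: [-157.81, 157.81], [-45, 120.19], [0.68, 151.7], [-89.99, 269.99], [4.06, 180], [-164.3, 164.3]. Speed limits (degrees/s): [127.2, 127.2, 159.86, 180, 180, 180].

INTERFACE

Orientations are given as [roll, pitch, yaw] about the fixed x, y, z axes, in that order (R = Rz(yaw) Ry(pitch) Rx(roll)).
In Python, from station import arm, grab_frame gives the robot as it stands.
- The arm moves only by the shell command python3 -m inch 'ROWS'. ROWS is JSON, a list of rows, each a list of 3 entries, a list of its own where there are three numbers: the shift along the tool's x, y, z in cm, then the turn, a rotation vector about the tool's x, y, z in rad, then the closure, from -1 (fully open) to 1 (shut), so that 0 is half open. A call has 1 to 5 rows; each row is the pose to reach, as a shift and turn from the pose commanded when the call began, along the tool's axes at that moment; what a row does not reach only later rows make up. A row lasts 1/12 s, in which the tool goes at most 41.7 mm and 7.16 degrees, less where a joint would pass 70% of its speed; a pose out of reach is approached as far as the arm can. A call with a gripper value outside its range is refused whole. The fingers move at their own pace and stop on an object; the grip force is fixed at half the most. Time passes only in rows, so rows that repeat a pose let the fingers close. It gives the time, the measured TCP pose, the force, the opening and the grip force at its end, in the units of the state.
- arm.get_state(): the state, without advancing time (a new reading comes with each control period).
- grab_frame(name): name is "side" or "top"; returns a dict with "image" (384x512x3 uint8, red, green, blue), "camera_matrix" (3x3 intrinsics, pixels), "R" (3x3) and "t" (3): a world point X has camera coordinates R X + t. Camera axes: x right, y down, z forward; pixel columns grow to the right and rows downward; lengths in mm; the calibration is good to about 2 mm. A picture is of the moment at which its call begins. There is no depth.
- arm.sign_off(): hands the job in; it is judged then, once.
The state is a dict: "t": time; "joint_positions": joint angles; "qvel": joint speeds; "joint_torque": joint torques, N m; "tool_pos": TCP position; "eef_rot": TCP orientation; "ft_force": force on the tool from outside, world axes, zero at the start; "wrist_torque": the same for the moment, N m; "gripper_width": finger opening in mm; "finger_force": force on a finger pad.
Only numpy, scipy, OpenCV 4.12 (cv2) and the standard library are available. Lean on these libraries where they do the work, as an engineer would, in place of code of your own. Each camera call takes 0.05 s, during which the arm holds its last target. There are 200 camera calls.

TASK

Fit the hand guard with the rectangular foot onto the vegetable slicer: set it on the slicer's open landing, slide its foot in under the two lips and push it along the track fully home to the end stop, then let go. Leave the round-footed press standing where it is.

Things in the scene. Friction and masses are not known exactly. Their poses are not given: they have to be found in the camera images.
- guard: Hand guard, loose, white plastic, 0.14 kg, standing on a flat RECTANGULAR foot 64 (its x) x 72 (its y) x 6 mm. On the foot a neck 30 x 22 mm carries a grip bar 54 mm along x, 24 mm across y, 40 to 76 mm above the underside: pinch the bar across its y at 58 mm height. Origin: centre of the underside, z up. Alike when turned half round.
- slicer: Flat vegetable slicer, fixed, grey with steel deck, 210 (x) x 110 (y) x 38 mm high. Origin: centre of its underside, on the worktop; +x runs from the open end to the end stop, roughly to the robot's left. Deck level at z=14 mm, x=-105 to 95. x=-105 to -32 is the open landing (set the guard at x=-68, y=0), flanked from x=-62 by guides up to z=24 that funnel from 98 to 84 mm apart.
- slicer_home (a point): The guard's origin when fully home: on the deck at slicer x=63, y=0, z=14 mm; axes as the slicer's. Track x=-20 to 95 (slicer x): walls 84 mm apart, two lips 52 mm apart over it, undersides at z=26, tops z=30; their ends turn up (z=36) from x=-32. The guard's foot gets under them only from the landing, its x along the track, neck between the lips. End stop face at x=95.
- press: Bystander, loose: dough press of the same white plastic with the same grip bar as the guard, but with a ROUND foot 88 mm in diameter, which does not fit the track. Origin: centre of the underside. Leave it in place.

How it is judged (in metres and radians):
On the way, in this order (a step that is already met when the one before it is completed fails the run):
1. the guard is at the open end of the track, its foot down at deck level (x of guard in the frame of slicer between -0.105 and -0.02 m and y of guard in the frame of slicer between -0.02 and 0.02 m and z of guard in the frame of slicer between 0.009 and 0.024 m).
2. the guard's foot has gone wholly under the lips (x of guard in the frame of slicer above 0.012 m and y of guard in the frame of slicer between -0.02 and 0.02 m and z of guard in the frame of slicer between 0.009 and 0.024 m).
At the end, for the whole second after the job is handed in: The guard rests at deck level under the lips, within 13 mm of the end stop, along the track (11 degrees) and upright (7 degrees), at rest; the press stands upright within 30 mm of where it stood (x of guard in the frame of slicer above 0.05 m and y of guard in the frame of slicer between -0.014 and 0.014 m and z of guard in the frame of slicer between 0.009 and 0.022 m and angle between the x axis of guard and the x axis of slicer, either way round below 0.2 rad and angle between guard's own z axis and vertical below 0.12 rad and linear speed of guard below 0.02 m/s and distance of press from where it was at the start of the episode below 0.03 m and angle between press's own z axis and vertical below 0.2 rad); the robot touches nothing.
It fails at once if the press is moved more than 30 mm (distance of press from where it was at the start of the episode above 0.03 m).
It also fails if it takes over 43 s, if anything falls off the work surface, if the arm or the gripper's body presses on something with over 40 N, if the wrist force passes 120 N, or if a joint passes its speed limit or range.

## Working session

There is one attempt and no reset: what is moved stays moved. The work goes in short steps, Python scripts to look and compute and a shell command to move; the robot and the scene stay as the last step left them, time stands still between calls to the robot, and variables do not carry over. Pictures are saved under pics/ and viewed, at most 10 in all, crops included, and the job is handed in when it is done.

```bash
mkdir -p pics; ls; python3 - <<'E'
from station import arm, grab_frame
import cv2, pickle
d={}
for n in("side","top"):
    f=grab_frame(n); d[n]=f; cv2.imwrite(f"pics/{n}0.png",f["image"][:,:,::-1])
    print(n,f["camera_matrix"],f["R"],f["t"])
pickle.dump(d,open("f0.pkl","wb"))
s=arm.get_state();print(s["t"],s["tool_pos"],s["eef_rot"],s["gripper_width"])
E
```

```text
pics
side [[369.29992582   0.         260.17202555]
 [  0.         369.29992582 194.54980069]
 [  0.           0.           1.        ]] [[-0.99986084 -0.00730692 -0.0149967 ]
 [ 0.00867915  0.53987301 -0.84170173]
 [ 0.01424656 -0.84171476 -0.53973447]] [548.04381188  15.24686586 887.44985957]
top [[480.7460931    0.         256.22730087]
 [  0.         480.7460931  191.56731686]
 [  0.           0.           1.        ]] [[ 0.02083845 -0.99948243  0.02450759]
 [-0.99593997 -0.02289929 -0.08705864]
 [ 0.08757479 -0.02259392 -0.99590169]] [ 14.08172145 516.65506334 941.26252146]
0.1 [ 162.89389751 -525.004713    218.16601583] [-1.79941213e+02 -2.43815411e-03  1.72344898e+01] 93.24364724032934
```

View pics/top0.png

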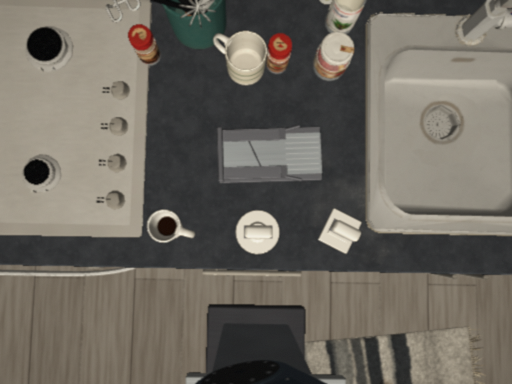

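View pics/side0.png

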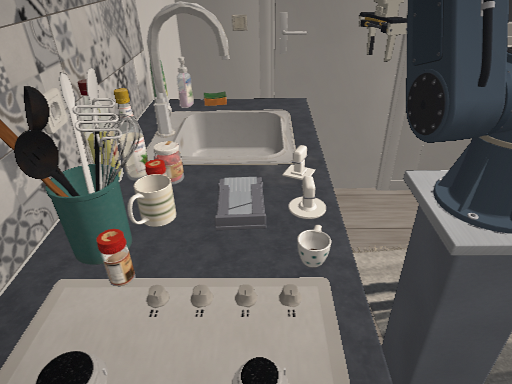

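The top view shows the guard (rectangular foot) at about (340,231) px, the press (round foot) at (258,232), and the slicer spanning (219–322, 126–183). Its end stop is at the left and its open landing at the right. I'll zoom in for edges.

```bash
python3 - <<'E'
import pickle,cv2,numpy as np
d=pickle.load(open("f0.pkl","rb"));im=d["top"]["image"][:,:,::-1]
a=cv2.resize(im[120:190,210:330],None,fx=6,fy=6,interpolation=cv2.INTER_CUBIC)[:, :720]
cv2.imwrite("pics/sl.png",a)
b=cv2.resize(im[205:260,310:370],None,fx=10,fy=10,interpolation=cv2.INTER_CUBIC)
cv2.imwrite("pics/gu.png",b)
g=cv2.cvtColor(np.ascontiguousarray(im),cv2.COLOR_BGR2GRAY)
m=(g[205:260,310:370]>140).astype(np.uint8)
n,l,s,c=cv2.connectedComponentsWithStats(m);print(s,c)
E
```

```text
[[   0    0   60   55 2225]
 [   8    4   43   44 1073]
 [  59   12    1    2    2]] [[29.15191011 27.28898876]
 [30.16682199 26.4277726 ]
 [59.         12.5       ]]
```

View pics/sl.png

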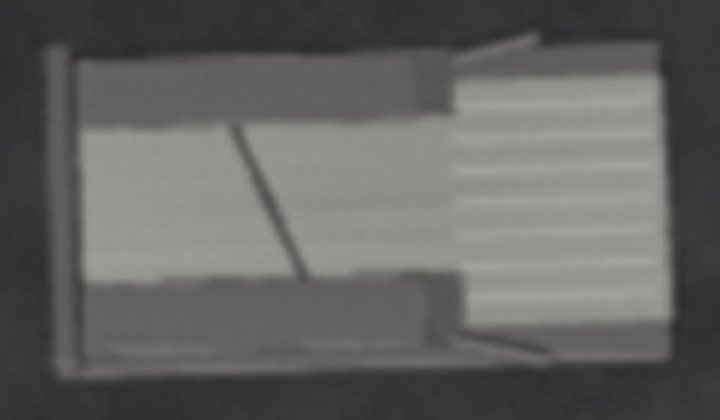

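View pics/gu.png

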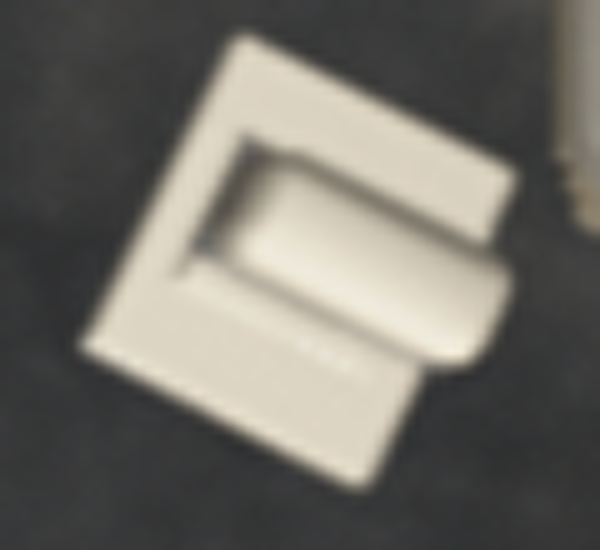

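The slicer crop shows the stop's top inner edge from (68,48) to (78,370), the deck's right end from (660,72) to (672,322), and the inner lip edges. The guard crop shows foot corners (243,33), (519,172), (368,492) and (82,345). I'll cast rays through these.

```bash
cat > h.py <<'E'
import numpy as np
def ray(f,p,z):
    K,R,t=(np.array(f[k]) for k in("camera_matrix","R","t"))
    c=-R.T@t; v=R.T@np.linalg.solve(K,[p[0],p[1],1.])
    return c+v*(z-c[2])/v[2]
E
python3 - <<'E'
import pickle,numpy as np
from h import ray
f=pickle.load(open("f0.pkl","rb"))["top"]
S=lambda p,z:ray(f,((p[0]+.5)/6-.5+210,(p[1]+.5)/6-.5+120),z)[:2]
G=lambda p,z:ray(f,((p[0]+.5)/10-.5+310,(p[1]+.5)/10-.5+205),z)[:2]
an=lambda v:np.degrees(np.arctan2(v[1],v[0]))
g=[G(p,6) for p in((243,33),(519,172),(368,492),(82,345))]
print("guard",g,np.mean(g,0),[(np.linalg.norm(g[i]-g[i-1]),an(g[i]-g[i-1])) for i in range(4)])
b=[G(p,76) for p in((240,245),(505,275),(465,365),(300,155))];print("bar pts",b)
st=[S((68,48),38),S((78,370),38)];de=[S((660,72),14),S((672,322),14)]
up=[S((80,128),30),S((450,115),30)];lo=[S((85,284),30),S((465,270),30)]
print("stop",st,"deckend",de);print("lips",up,lo)
for l in(up,lo):print(an(l[0]-l[1]))
for l in(st,de):print(an(l[0]-l[1]))
out=[S((660,42),14),S((672,358),14)];print("out",out,np.linalg.norm(out[0]-out[1]))
o=np.mean(st,0)-np.mean(de,0);print("len",np.linalg.norm(o),an(o))
cm=(np.mean(up,0)+np.mean(lo,0))/2;print("lipcentre",cm,np.mean(up,0)-np.mean(lo,0))
E
```

```text
guard [array([ 487.95631397, -134.07548515]), array([ 460.84732623, -190.75316761]), array([ 395.48136465, -160.11662539]), array([ 423.91245821, -101.72707702])] [ 442.04936577 -146.66808879] [(np.float64(71.74980814567344), np.float64(-26.798238528561217)), (np.float64(62.82719877183282), np.float64(-115.56183275591037)), (np.float64(72.18938046743241), np.float64(154.8878616897052)), (np.float64(64.94356349956493), np.float64(64.03757957541416))]
bar pts [array([ 443.87608818, -120.77763241]), array([ 439.28609894, -171.06376751]), array([ 422.21847515, -163.51558229]), array([ 461.08289706, -132.05231936])]
stop [array([641.10292068,  98.73939276]), array([533.74150718,  92.53185093])] deckend [array([ 643.41058268, -102.15889617]), array([ 557.43552255, -107.04629704])]
lips [array([615.86087546,  94.43801763]), array([623.44429207, -29.22248422])] [array([563.39453893,  91.36779411]), array([571.17262199, -35.05620093])]
93.5092395264527
93.52061581211599
3.3091069994791704
3.253575915792527
out [array([ 653.82830848, -102.06170037]), array([ 545.14768473, -107.15645858])] 108.7999749091306
len 200.65982641023507 93.71482094357334
lipcentre [593.46808212  30.38178165] [52.36900331  4.45197011]
```

Every measured size matches: foot 72×64, lips 52 mm apart, stop to deck end 200.7 mm. The guard is at (442.0,−146.7) with its x axis at 64.2°. The slicer origin is about (594.3,0.5) with its axis at 93.5°. The next script is a helper that prints shifts in the tool frame.

```bash
cat > go.py <<'E'
import sys,numpy as np
from scipy.spatial.transform import Rotation as Ro
from station import arm
x,y,z,yaw=map(float,sys.argv[1:5]); s=arm.get_state()
R=Ro.from_euler("xyz",s["eef_rot"],degrees=True); T=Ro.from_euler("xyz",[180,0,yaw],degrees=True)
print("t",s["t"],"at",np.round(s["tool_pos"],1),np.round(s["eef_rot"],2),"F",np.round(s["ft_force"],1),"w",s["gripper_width"])
print("shift cm",np.round(R.inv().apply(np.array([x,y,z])-s["tool_pos"])/10,2),"turn",np.round((R.inv()*T).as_rotvec(),3))
E
python3 go.py 442 -146.7 140 64.2
python3 -m inch '[[[37.9,-27.9,7.8],[0,0,-0.82],-1],[[37.9,-27.9,7.8],[0,0,-0.82],-1],[[37.9,-27.9,7.8],[0,0,-0.82],-1],[[37.9,-27.9,7.8],[0,0,-0.82],-1],[[37.9,-27.9,7.8],[0,0,-0.82],-1]]'
python3 go.py 442 -146.7 140 64.2
```

```text
t 0.1 at [ 162.9 -525.   218.2] [-179.94   -0.     17.23] F [-0.2  0.6  0.4] w 93.24364724032934
shift cm [ 37.87 -27.85   7.85] turn [-0.001 -0.    -0.82 ]
t: 0.52
tool_pos: [285.5, -358.1, 184.1]
eef_rot: [-180.0, -0.0, 53.4]
ft_force: [0.4, 0.0, 0.3]
gripper_width: 92.9
finger_force: 0.0
t 0.5167 at [ 285.5 -358.1  184.1] [-1.7999e+02 -1.0000e-02  5.3370e+01] F [0.4 0.  0.3] w 92.86839402946609
shift cm [26.3  -0.05  4.42] turn [-0.    -0.    -0.189]
```

```bash

python3 -m inch '[[[26.3,0,4.4],[0,0,-0.189],-1],[[26.3,0,4.4],[0,0,-0.189],-1],[[26.3,0,4.4],[0,0,-0.189],-1],[[26.3,0,4.4],[0,0,-0.189],-1],[[26.3,0,4.4],[0,0,-0.189],-1]]'
python3 -m inch '[[[6,0,1],[0,0,0],-1],[[6,0,1],[0,0,0],-1],[[6,0,1],[0,0,0],-1],[[6,0,1],[0,0,0],-1]]'
python3 go.py 442 -146.7 140 64.2
```

```text
t: 0.93
tool_pos: [409.2, -193.8, 149.9]
eef_rot: [180.0, 0.0, 63.9]
ft_force: [0.6, -0.6, -0.4]
gripper_width: 93.0
finger_force: 0.0
t: 1.27
tool_pos: [434.9, -141.1, 139.9]
eef_rot: [-180.0, 0.0, 64.0]
ft_force: [-0.5, 0.5, -0.2]
gripper_width: 92.9
finger_force: 0.0
t 1.2667 at [ 434.9 -141.1  139.9] [-1.7996e+02  1.0000e-02  6.4010e+01] F [-0.5  0.5 -0.2] w 92.94800342615257
shift cm [-0.19  0.88 -0.01] turn [-0.001  0.    -0.003]
```

```bash

python3 -m inch '[[[-0.19,0.88,0],[0,0,-0.003],-1],[[-0.19,0.88,0],[0,0,-0.003],-1],[[-0.19,0.88,3],[0,0,-0.003],-1],[[-0.19,0.88,5],[0,0,-0.003],-1],[[-0.19,0.88,5],[0,0,-0.003],-1]]'
python3 go.py 442 -146.7 39 64.2
python3 - <<'E'
from station import grab_frame
import cv2,numpy as np
f=grab_frame("top");g=grab_frame("side")
a=cv2.resize(f["image"][190:270,290:390,::-1],None,fx=5,fy=5);b=cv2.resize(g["image"][120:200,250:330,::-1],None,fx=5,fy=5)
c=np.zeros((400,800,3),np.uint8);c[:,:400]=a[:,50:450];c[:,400:]=b;cv2.imwrite("pics/pre.png",c)
E
```

```text
t: 1.68
tool_pos: [440.1, -147.8, 87.5]
eef_rot: [-179.7, 0.0, 63.9]
ft_force: [-0.9, -0.4, -0.1]
gripper_width: 93.1
finger_force: 0.0
t 1.6833 at [ 440.1 -147.8   87.5] [-1.7973e+02  1.0000e-02  6.3940e+01] F [-0.9 -0.4 -0.1] w 93.06806279896489
shift cm [0.19 0.14 4.85] turn [-0.005  0.    -0.005]
```

View pics/pre.png

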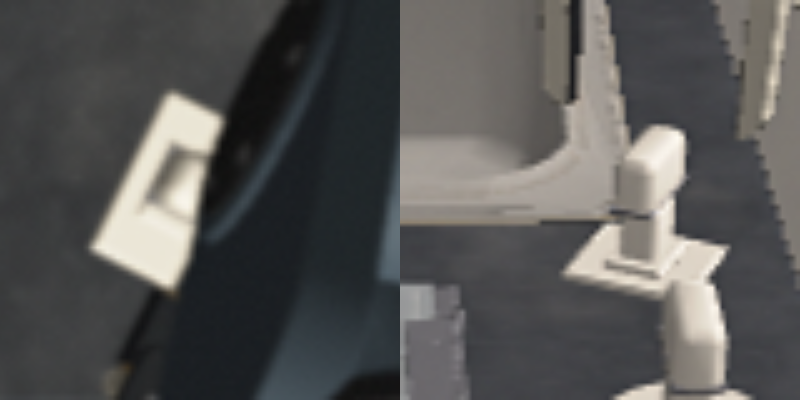

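The fingers, at about (570,100) and (748,135) in the crop, straddle the bar at about (655,165). Descending and closing now.

```bash

python3 -m inch '[[[0.19,0.14,2.5],[0.005,0,-0.005],-1],[[0.19,0.14,4.85],[0,0,-0.005],-1],[[0.19,0.14,4.85],[0,0,-0.005],-1],[[0.19,0.14,4.85],[0,0,-0.005],-1]]'
python3 go.py 442 -146.7 39 64.2
python3 -m inch '[[[0,0,0],[0,0,0],1],[[0,0,0],[0,0,0],1],[[0,0,0],[0,0,0],1],[[0,0,0],[0,0,0],1],[[0,0,0],[0,0,0],1]]'
python3 -m inch '[[[0,0,0],[0,0,0],1],[[0,0,0],[0,0,0],1],[[0,0,0],[0,0,0],1],[[0,0,0],[0,0,0],1],[[0,0,0],[0,0,0],1]]'
```

```text
t: 2.12
tool_pos: [444.2, -146.6, 42.5]
eef_rot: [-180.0, -0.0, 64.3]
ft_force: [-0.3, 0.0, 0.8]
gripper_width: 93.1
finger_force: 0.0
t 2.1167 at [ 444.2 -146.6   42.5] [-179.97   -0.     64.3 ] F [-0.3  0.   0.8] w 93.09687932718067
shift cm [-0.1  -0.19  0.35] turn [-0.001 -0.     0.002]
t: 2.53
tool_pos: [444.3, -146.4, 42.2]
eef_rot: [180.0, -0.0, 64.3]
ft_force: [-0.7, 0.2, 0.3]
gripper_width: 64.5
finger_force: 0.0
t: 2.95
tool_pos: [444.0, -146.3, 41.7]
eef_rot: [-180.0, -0.0, 64.3]
ft_force: [-0.9, 0.7, 0.5]
gripper_width: 31.2
finger_force: 0.0
```

```bash

python3 -m inch '[[[0,0,0],[0,0,0],1],[[0,0,0],[0,0,0],1],[[0,0,0],[0,0,0],1],[[0,0,0],[0,0,0],1],[[0,0,0],[0,0,0],1]]'
python3 go.py 442 -146.7 130 64.2
```

```text
t: 3.37
tool_pos: [444.0, -146.2, 41.6]
eef_rot: [-180.0, 0.0, 64.3]
ft_force: [-0.3, 0.4, 0.1]
gripper_width: 23.9
finger_force: 30.0
t 3.3667 at [ 444.  -146.2   41.6] [-179.98    0.     64.34] F [-0.3  0.4  0.1] w 23.91847349605711
shift cm [-0.13 -0.16 -8.84] turn [-0.     0.     0.002]
```

The guard is held, with width 24 and 30 N. Next I lift it and carry it above the landing.

```bash

python3 -m inch '[[[0,0,-3],[0,0,0],1],[[0,0,-6],[0,0,0],1],[[0,0,-8],[0,0,0],1],[[0,0,-8],[0,0,0],1]]'
python3 go.py 598.4 -66.1 120 93.6
```

```text
t: 3.7
tool_pos: [445.9, -147.0, 125.0]
eef_rot: [179.7, -0.0, 64.3]
ft_force: [0.8, -0.7, -2.0]
gripper_width: 23.5
finger_force: 30.0
t 3.7 at [ 445.9 -147.   125. ] [ 1.7966e+02 -1.0000e-02  6.4330e+01] F [ 0.8 -0.7 -2. ] w 23.51961730508461
shift cm [13.9  10.24  0.57] turn [ 0.006  0.001 -0.511]
```

```bash

python3 -m inch '[[[3.5,2.5,0],[0,0,-0.11],1],[[7,5.1,0],[0,0,-0.22],1],[[10.5,7.7,0],[0,0,-0.33],1],[[13.9,10.2,0],[0,0,-0.43],1],[[13.9,10.2,0],[0,0,-0.51],1]]'
python3 -m inch '[[[0,0,0],[0,0,0],1],[[0,0,0],[0,0,0],1]]'
python3 go.py 598.4 -66.1 85 93.6
python3 - <<'E'
from station import grab_frame
import cv2
g=grab_frame("side")
cv2.imwrite("pics/ab.png",cv2.resize(g["image"][130:240,180:340,::-1],None,fx=5,fy=5))
E
```

```text
t: 4.12
tool_pos: [600.3, -62.3, 120.3]
eef_rot: [179.9, -0.0, 94.0]
ft_force: [0.4, -0.7, -1.8]
gripper_width: 24.0
finger_force: 30.0
t: 4.28
tool_pos: [595.3, -65.1, 120.1]
eef_rot: [-179.9, -0.0, 93.4]
ft_force: [0.2, -0.5, -1.7]
gripper_width: 24.0
finger_force: 30.0
t 4.2833 at [595.3 -65.1 120.1] [-1.7986e+02 -2.0000e-02  9.3440e+01] F [ 0.2 -0.5 -1.7] w 23.994537023529794
shift cm [-0.13  0.32  3.51] turn [-0.002 -0.    -0.003]
```

View pics/ab.png

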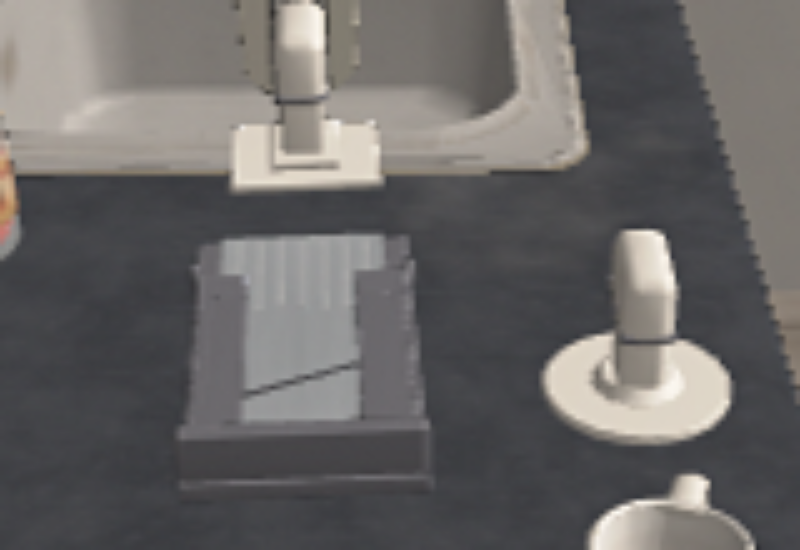

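The foot's near lower edge runs from (232,193) to (384,187), and the inner lip edges lie at about x=245 and 358. I'll check sideways alignment in the side view.

```bash
python3 - <<'E'
import pickle
from h import ray
f=pickle.load(open("f0.pkl","rb"))["side"]
S=lambda p,z:ray(f,((p[0]+.5)/5-.5+180,(p[1]+.5)/5-.5+130),z).round(1)
print("foot near bottom corners",S((232,191),78.5),S((384,187),78.5))
print("lips near stop",S((243,420),30),S((360,420),30)," mouth",S((247,278),36),S((357,272),36))
print("stop outer top",S((180,430),38),S((432,424),38))
E
```

```text
foot near bottom corners [628.9 -34.4  78.5] [556.2 -37.   78.5]
lips near stop [617.   85.8  30. ] [565.8  86.5  30. ]  mouth [623.5 -24.2  36. ] [570.2 -28.9  36. ]
stop outer top [642.  103.9  38. ] [534.4 101.   38. ]
```

Both views agree within 1–2 mm, so I'll use slicer origin (595,0.5). Lowering onto the landing.

```bash

python3 -m inch '[[[-0.1,0.38,0],[0,0,-0.002],1],[[-0.1,0.38,1.5],[0,0,-0.002],1],[[-0.1,0.38,3],[0,0,-0.002],1],[[-0.1,0.38,4.5],[0,0,-0.002],1],[[-0.1,0.38,4.5],[0,0,-0.002],1]]'
python3 -m inch '[[[0,0,0],[0,0,0],1],[[0,0,0],[0,0,0],1]]'
python3 go.py 599.2 -65.8 56 93.5
```

```text
t: 4.75
tool_pos: [598.1, -66.5, 74.2]
eef_rot: [-179.8, -0.1, 93.5]
ft_force: [-0.9, 0.2, -2.1]
gripper_width: 23.8
finger_force: 30.0
t: 4.92
tool_pos: [600.3, -66.4, 77.6]
eef_rot: [179.9, 0.0, 93.6]
ft_force: [0.6, 0.4, -2.5]
gripper_width: 23.9
finger_force: 30.0
t 4.9167 at [600.3 -66.4  77.6] [1.7994e+02 2.0000e-02 9.3600e+01] F [ 0.6  0.4 -2.5] w 23.863820959336515
shift cm [ 0.07 -0.11  2.16] turn [0.001 0.    0.002]
```

```bash

python3 -m inch '[[[0,-0.1,0.6],[0,0,0],1],[[0,-0.1,1.2],[0,0,0],1],[[0,-0.1,1.7],[0,0,0],1],[[0,-0.1,1.9],[0,0,0],1],[[0,-0.1,1.9],[0,0,0],1]]'
python3 -m inch '[[[0,0,0.05],[0,0,0],1],[[0,0,0.1],[0,0,0],1],[[0,0,0.1],[0,0,0],1]]'
python3 go.py 599.2 -65.8 56 93.5
```

```text
t: 5.33
tool_pos: [598.7, -65.9, 57.0]
eef_rot: [-179.9, -0.0, 93.7]
ft_force: [-0.3, 0.5, -2.4]
gripper_width: 23.8
finger_force: 30.0
t: 5.58
tool_pos: [599.2, -66.0, 56.8]
eef_rot: [180.0, 0.0, 93.7]
ft_force: [-0.2, -0.6, -2.1]
gripper_width: 24.0
finger_force: 30.0
t 5.5833 at [599.2 -66.   56.8] [179.99   0.    93.67] F [-0.2 -0.6 -2.1] w 23.961369159318394
shift cm [0.02 0.   0.08] turn [0.    0.    0.003]
```

```bash

python3 -m inch '[[[0.5,0,0.05],[0,0,0.003],1],[[1.3,0,0.05],[0,0,0.003],1],[[2.1,0,0.05],[0,0,0.003],1],[[2.9,0,0.05],[0,0,0.003],1],[[3.5,0,0.05],[0,0,0.003],1]]'
python3 go.py 595.2 -0.8 56 93.5
```

```text
t: 6.0
tool_pos: [596.7, -29.8, 56.2]
eef_rot: [-180.0, -0.0, 93.5]
ft_force: [0.7, -0.6, -2.3]
gripper_width: 23.6
finger_force: 30.0
t 6.0 at [596.7 -29.8  56.2] [-1.800e+02 -1.000e-02  9.353e+01] F [ 0.7 -0.6 -2.3] w 23.59107380871326
shift cm [2.9  0.03 0.02] turn [-0.    -0.     0.001]
```

```bash

python3 -m inch '[[[0.8,0,0],[0,0,0],1],[[1.6,0,0],[0,0,0],1],[[2.4,0,0],[0,0,0],1],[[3.2,0,0],[0,0,0],1],[[4,0,0],[0,0,0],1]]'
python3 go.py 592.9 34 56 93.5
```

```text
t: 6.42
tool_pos: [594.3, 9.7, 56.2]
eef_rot: [180.0, -0.0, 93.5]
ft_force: [0.1, -0.0, -2.2]
gripper_width: 24.0
finger_force: 30.0
t 6.4167 at [594.3   9.7  56.2] [180.   -0.   93.5] F [ 0.1 -0.  -2.2] w 23.976225188033002
shift cm [2.44 0.01 0.02] turn [ 0. -0. -0.]
```

```bash

python3 -m inch '[[[0.9,0,0],[0,0,0],1],[[1.8,0,0],[0,0,0],1],[[2.7,0,0],[0,0,0],1],[[3.6,0,0],[0,0,0],1],[[4.5,0,0],[0,0,0],1]]'
python3 -m inch '[[[0.25,0,0],[0,0,0],1],[[0.5,0,0],[0,0,0],1],[[0.7,0,0],[0,0,0],1],[[0.8,0,0],[0,0,0],1]]'
python3 go.py 591 65 56 93.5
```

```text
t: 6.83
tool_pos: [591.6, 54.7, 56.2]
eef_rot: [180.0, -0.0, 93.5]
ft_force: [0.6, -0.1, -2.0]
gripper_width: 23.9
finger_force: 30.0
t: 7.17
tool_pos: [591.2, 61.8, 56.2]
eef_rot: [-180.0, 0.0, 93.5]
ft_force: [0.4, 0.1, -1.3]
gripper_width: 24.2
finger_force: 30.0
t 7.1667 at [591.2  61.8  56.2] [-180.      0.     93.49] F [ 0.4  0.1 -1.3] w 24.215548908512428
shift cm [0.32 0.   0.02] turn [-0.  0. -0.]
```

```bash

python3 -m inch '[[[0.1,0,0],[0,0,0],1],[[0.2,0,0],[0,0,0],1],[[0.3,0,0],[0,0,0],1],[[0.3,0,0],[0,0,0],1]]'
python3 -m inch '[[[0.1,0,0],[0,0,0],1],[[0.2,0,0],[0,0,0],1],[[0.3,0,0],[0,0,0],1],[[0.3,0,0],[0,0,0],1]]'
```

```text
t: 7.5
tool_pos: [591.0, 63.7, 56.3]
eef_rot: [-180.0, 0.1, 93.5]
ft_force: [-0.1, -5.7, -0.4]
gripper_width: 23.9
finger_force: 30.0
t: 7.83
tool_pos: [591.1, 66.2, 56.7]
eef_rot: [180.0, 0.1, 93.5]
ft_force: [-0.7, -10.1, 3.6]
gripper_width: 23.8
finger_force: 30.0
```

It has reached the end stop: −10 N at y≈65, where home was expected. Relaxing slightly, then opening.

```bash

python3 -m inch '[[[-0.15,0,0],[0,0,0],1],[[-0.15,0,0],[0,0,0],0],[[-0.15,0,0],[0,0,0],-1],[[-0.15,0,0],[0,0,0],-1],[[-0.15,0,0],[0,0,0],-1]]'
python3 -m inch '[[[0,0,0],[0,0,0],-1],[[0,0,0],[0,0,0],-1],[[0,0,0],[0,0,0],-1],[[0,0,0],[0,0,0],-1],[[0,0,0],[0,0,0],-1]]'
python3 -m inch '[[[0,0,-2],[0,0,0],-1],[[0,0,-5],[0,0,0],-1],[[0,0,-8],[0,0,0],-1],[[0,0,-11],[0,0,0],-1],[[0,0,-11],[0,0,0],-1]]'
python3 - <<'E'
from station import grab_frame
import cv2
g=grab_frame("side")
cv2.imwrite("pics/end.png",cv2.resize(g["image"][130:240,180:340,::-1],None,fx=5,fy=5))
E
```

```text
t: 8.25
tool_pos: [590.9, 66.4, 56.2]
eef_rot: [180.0, -0.0, 93.5]
ft_force: [0.4, 1.1, -0.1]
gripper_width: 45.8
finger_force: 0.0
t: 8.67
tool_pos: [590.9, 66.2, 56.2]
eef_rot: [180.0, -0.0, 93.5]
ft_force: [0.1, -0.5, 0.2]
gripper_width: 79.1
finger_force: 0.0
t: 9.08
tool_pos: [593.4, 66.4, 172.0]
eef_rot: [179.5, 0.0, 93.5]
ft_force: [0.6, 0.3, 1.5]
gripper_width: 92.9
finger_force: 0.0
```

View pics/end.png

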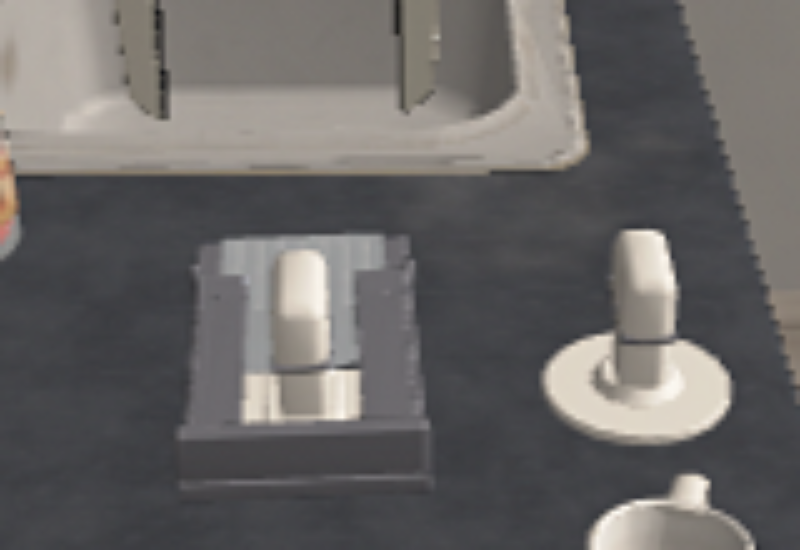

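The guard stands upright at about (302,340), with its foot under both lips and against the stop. The press is unmoved at about (637,385) and the gripper is clear. Handing in.

```bash
python3 -m inch '[[[0,0,0],[0,0,0],-1],[[0,0,0],[0,0,0],-1],[[0,0,0],[0,0,0],-1]]'; python3 -c "
from station import arm
print(arm.sign_off())"
```

```text
t: 9.38
tool_pos: [590.2, 66.2, 164.8]
eef_rot: [-179.9, -0.0, 93.5]
ft_force: [0.1, -0.2, -0.3]
gripper_width: 93.1
finger_force: 0.0
the job is handed in; nothing more can be done
None
```

The guard is slid home under the lips against the end stop and released, the press is where it stood, and the job was handed in at 9.4 s; the sign-off returned no verdict.

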